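# Level the bakery's setting shelf

### The job

Lay the red spirit level upright and lengthwise on the steel setting shelf and let go of it, then turn the yellow knob of the shelf's levelling foot until the bubble lies between its two black lines while the level is pressed down: the foot is sprung, so the reading counts only with the shelf pushed fully home. Finish while still pressing down on top of the level with the fingertips, steadily and with moderate force (about 10 to 15 N), shelf home and bubble between the lines. Leave everything else on the table where it is.

Things in the scene. Friction and masses are not known exactly. Their poses are not given: they have to be found in the camera images.
- level: Red box spirit level, 200 x 36 x 44 mm (x long, y wide, z high), 350 g, lying upright on the table at the robot's left. Origin at the centre of its underside, x along its length. Centre of mass over the origin; may be gripped across its 36 mm width. On top: a green vial towards its +x end and a black rubber thumb pad towards its -x end.
- level_pad (a point): Centre of the black rubber thumb pad (56 x 26 mm) on top of the level, 52 mm from its middle towards -x and 44 mm above its underside; axes as the level's. A good place to press without hiding the bubble.
- level_vial (a point): Centre of the green vial (80 x 20 mm) on top of the level, 45 mm from its middle towards +x and 44 mm above its underside; axes as the level's.
- bubble (a joint): Place of the pale bubble in the vial, rad, -0.47 to 0.47 (the ends), on a shallow arc of 60 mm radius; positive towards the level's +x. It floats to the higher end, 0.0167 rad (1 mm) per mrad of slope along the level, and settles in about 2 s. The bubble is 24 mm long, the black lines' inner faces stand 18 mm either side of centre: it is between them within 0.1 rad (6 mm) of 0.
- shelf_mid (a point): Middle of the top face of the low steel setting shelf, 170 mm along its x, 300 mm along its y; the top is about 70 mm above the table and tilts a degree or two. z points up out of the face, y along it from the knob end to the hinge end. The hinge (along x) is 150 mm away at the +y end, the knob's axis 200 mm away at the -y end. The stand is fixed to the table.
- deck (a joint): Spring travel of the shelf, rad (noisy): 0.012 floating up (empty or with only the level on it), 0 pushed fully home on a hard stop. A push on the level of 3 N over the shelf's middle, or 4.5 N at 50 mm from there towards the hinge, takes it home. While it floats, the knob end stands 0.012 rad higher than when pressed, so the bubble lies 12 mm nearer the knob end.
- foot_knob (a joint): Angle of the levelling-foot knob, rad, 0 to 4.6; grows clockwise seen from above. Each radian clockwise raises the knob end of the shelf by 0.010 rad; it stays where it is left. At the start the knob end, when pressed, is too low by 0.008 to 0.028 rad; the bench slopes by an unknown amount, so only the bubble tells the right angle.
- knob_grip (a point): Grip point on the vertical axis of the yellow knob, about 109 mm above the table: a yellow bar 50 mm long along this point's x and 16 mm thick along its y, 34 mm high (its top 14 mm above this point), on a black disc 52 mm across whose top is 20 mm below this point. The point turns with the knob. Turning takes about 0.12 N m.
- cutter: bystander: round steel pastry cutter ring, 64 mm across, 40 mm high, origin under its centre
- scraper: bystander: flat dough scraper, steel blade 80 x 130 mm with a dark wooden grip 18 mm thick, lying flat, origin under its blade
- salt_jar: bystander: white jar with blue cap, 56 mm across, 105 mm high, origin under its centre
- spice_can: bystander: labelled can, 66 mm across, 100 mm high, origin under its centre
- steel_cup: bystander: open steel cup, 72 mm across, 70 mm high, origin under its centre
- bench_brush: bystander: bench brush, wooden back 50 x 220 mm, pale bristles, 68 mm high, origin under its centre
- seed_bowl: bystander: blue bowl, 110 mm across, 45 mm high, origin under its centre

How it is judged:
By the outcome, as a careful person would: the job done as asked, in the order asked, and still so for the second after the job is handed in, while the arm keeps its last pose, push and grip.
It also fails if it takes over 72 s, if anything falls off the work surface, if the arm or the gripper's body presses on something with over 40 N, if the wrist force passes 120 N, or if a joint passes its speed limit or range.

### The arm

A 6-joint arm with a two-finger parallel gripper is mounted at the origin on the work surface. World frame = base frame: x ahead of the robot, y to its left, z up, the work surface at z = 0. Lengths are in m, angles in rad, forces in N, time in s.
With the tool pointing down it reaches from about 0.35 to 1 m from the base axis. Payload 7.1 kg.
Tool frame: the origin (TCP) lies between the finger pads; the fingertips stand 22 mm ahead of it and the grasp point (between the pads) lies 3 mm ahead of it (r.tip_reach is the y of the fingertips in the tool frame, in m); y points along the fingers, z is the direction in which the jaws open and shut, and the axes are right-handed (so a half turn about y gives the same grasp; the last joint's range is limited). The gripper opens to 85 mm and grips with 20 to 120 N. Pads are 22 mm wide; open, the fingers measure 114 mm over their backs; the gripper's body (76 mm by 85 mm) begins 54 mm behind the grasp point. The pads swing forward as they close: fully open they stand 13 mm farther back than shut.
Start: joints at [1.108, 0.423, 1.63, -0, 1.089, -0.019], TCP at [0.268, 0.564, 0.253] pointing down, gripper open.
Joint ranges: [-3, 3], [-0.9, 2.11], [0.09, 2.58], [-1.31, 4.45], [0.11, 2.69], [-2.54, 2.54]. Speed limits (rad/s): [2.39, 2.39, 3.01, 3.14, 3.14, 3.14].

### API

Orientations are given as a unit quaternion [w, x, y, z].
In Python, from rig import monitor, cams, workorder, r gives the robot as it stands.
- The arm moves only by the tool jog_arm, never from a script. Its argument "targets" is a list of rows, each an object of numbers: "wx", "wy", "wz": the turn, a rotation vector about the tool's x, y, z in rad; "dx", "dy", "dz": the shift along the tool's x, y, z in cm; "claw": the gripper command: -1 is fully open, 1 is shut, values between are in proportion. In form: [{"wx": .., "wy": .., "wz": .., "dx": .., "dy": .., "dz": .., "claw": ..}, ...]. A call has 1 to 5 rows; each row is the pose to reach, as a shift and turn from the pose commanded when the call began, along the tool's axes at that moment; what a row does not reach only later rows make up. A row lasts 1/10 s, in which the tool goes at most 50 mm and 8.59 degrees, less where a joint would pass 70% of its speed; a pose out of reach is approached as far as the arm can. A call with a gripper value outside its range is refused whole. The fingers move at their own pace and stop on an object; the grip force is fixed at half the most. Time passes only in rows, so rows that repeat a pose let the fingers close. It gives the time, the measured TCP pose, the force and the opening at its end, in the units of the state.
- monitor.get_state(): the state, without advancing time (a new reading comes with each control period).
- cams.camera(name): name is "side" or "top" or "wrist"; returns a dict with "image" (420x560x3 uint8, red, green, blue), "fx", "fy", "cx", "cy" (pixels), "world_from_camera" (4x4, takes a point from camera to world coordinates). Camera axes: x right, y down, z forward; pixel columns grow to the right and rows downward; lengths in m; the calibration is good to about 2 mm. A picture is of the moment at which its call begins. There is no depth.
- workorder.job_done(): hands the job in, once; it reports no verdict.
The state is a dict: "t": time; "qpos": joint angles; "qd": joint speeds; "joint_efforts": joint torques, N m; "ee_pos": TCP position; "eef_rot": TCP orientation; "wrist_force": force on the tool from outside, world axes, zero at the start; "ft_torque": the same for the moment, N m; "gripper_width": opening from 0.0 (shut) to 1.0 (fully open).
Only numpy, scipy, OpenCV 4.12 (cv2) and the standard library are available. Lean on these libraries where they do the work, as an engineer would, in place of code of your own. Each camera call takes 0.05 s, during which the arm holds its last target. There are 200 camera calls.

## Working session

There is one attempt and no reset: what is moved stays moved. The work goes in short steps, Python scripts to look and compute and a tool call to move; the robot and the scene stay as the last step left them, time stands still between calls to the robot, and variables do not carry over. Pictures are saved under pics/ and viewed, about 8 in all and at most 12, crops included, and the job is handed in when it is done.

Besides the shell and the picture viewer there is one more tool, called as name([rows], argument=value, ...), one row to a line, values as JSON. jog_arm: Moves the arm, as the interface text tells. Its arguments: {"type":"object","properties":{"targets":{"type":"array"}},"required":["targets"]}

```bash
mkdir -p pics; ls
python3 - <<'E'
from rig import monitor, cams, r
import cv2, numpy as np
print(monitor.get_state()); print(r.tip_reach)
ims=[]
for n in ["top","side","wrist"]:
    c=cams.camera(n); np.savez(f"pics/{n}0.npz",**c); cv2.imwrite(f"pics/{n}0.png",c["image"][:,:,::-1])
    print(n,c["fx"],c["cx"],c["cy"],np.round(c["world_from_camera"],3).tolist())
E
```

```text
pics
{'t': 0.0, 'qpos': array([ 1.10799646e+00,  4.23865588e-01,  1.63073427e+00,  2.60080708e-05,
        1.08859777e+00, -1.90117863e-02]), 'qd': array([-0.00090853, -0.00078647, -0.00084442, -0.00099327,  0.00121911,
        0.00166633]), 'joint_efforts': array([ 6.23656979e-04, -5.57377982e+01, -2.81743079e+01,  5.09115864e-05,
        7.37061084e-03, -1.32946134e-07]), 'ee_pos': array([0.26808942, 0.56398593, 0.25251282]), 'eef_rot': array([-0.68921992,  0.69031815, -0.15576578,  0.1554792 ]), 'wrist_force': array([-0.02896103,  0.42395959, -0.27031312]), 'ft_torque': array([0.00616737, 0.04527029, 0.00079451]), 'gripper_width': 0.9992987590478362}
0.022
top 509.1809702227591 282.58007290475786 207.40575672423216 [[0.007, -0.983, 0.185, 0.323], [-1.0, -0.003, 0.024, -0.049], [-0.023, -0.185, -0.983, 1.354], [0.0, 0.0, 0.0, 1.0]]
side 454.6713282787823 276.7438593276751 209.80000920252658 [[0.998, -0.047, 0.048, 0.494], [-0.067, -0.752, 0.656, -0.782], [0.006, -0.657, -0.753, 0.994], [0.0, 0.0, 0.0, 1.0]]
wrist 310.466159947211 275.58596853061954 214.43376237111477 [[0.429, 0.858, 0.281, 0.196], [0.903, -0.407, -0.135, 0.598], [-0.001, 0.311, -0.95, 0.374], [0.0, 0.0, 0.0, 1.0]]
```

View pics/top0.png

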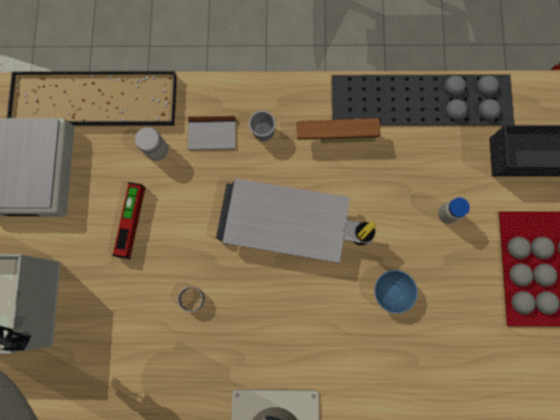

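View pics/side0.png

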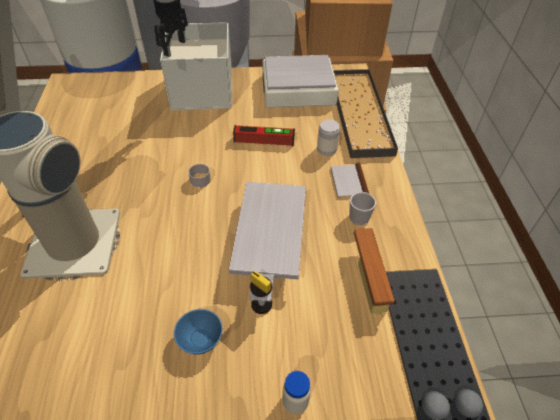

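The top view (up = +x, right = −y) shows the level near (129,220), vial end up and pad at (122,240). The shelf is at (286,220), with its hinge on the left at (225,213) and the yellow knob at (367,231). The side view agrees.

```bash
cat > h.py <<'E'
import numpy as np, cv2
from rig import monitor, cams, r
from scipy.spatial.transform import Rotation as R
def ray(c,uv,z):
    uv=np.atleast_2d(uv).astype(float); T=c["world_from_camera"]
    d=np.c_[(uv[:,0]-c["cx"])/c["fx"],(uv[:,1]-c["cy"])/c["fy"],np.ones(len(uv))]@T[:3,:3].T
    o=T[:3,3]; return o+d*((z-o[2])/d[:,2])[:,None]
def proj(c,p):
    T=c["world_from_camera"]; q=(np.atleast_2d(p)-T[:3,3])@T[:3,:3]
    return np.c_[q[:,0]/q[:,2]*c["fx"]+c["cx"],q[:,1]/q[:,2]*c["fy"]+c["cy"]]
def blobs(m,mn=8):
    n,l,s,ce=cv2.connectedComponentsWithStats(m.astype(np.uint8))
    return sorted([(int(s[i,4]),i,ce[i].round(1).tolist()) for i in range(1,n) if s[i,4]>=mn],reverse=True),l
def hsv(c): return cv2.cvtColor(c["image"],cv2.COLOR_RGB2HSV).astype(int)
def snap(n,name):
    c=cams.camera(n); np.savez(f"pics/{name}.npz",**c); cv2.imwrite(f"pics/{name}.png",c["image"][:,:,::-1]); return c
def grab(name): return dict(np.load(f"pics/{name}.npz"))
def delta(pos,Rt):
    """rotvec & shift(cm) in the current tool frame to reach pos,Rt"""
    s=monitor.get_state(); q=s["eef_rot"]; R0=R.from_quat(q[[1,2,3,0]])
    return (R0.inv()*Rt).as_rotvec().round(4), (R0.inv().apply(np.array(pos)-s["ee_pos"])*100).round(2)
def down(a):
    """tool pointing down, z (jaw) axis at world heading a"""
    y=np.array([0,0,-1.]); z=np.array([np.cos(a),np.sin(a),0]); return R.from_matrix(np.c_[np.cross(y,z),y,z])
E
cat > a.py <<'E'
from h import *
for n in ["top0","side0"]:
    c=grab(n); H=hsv(c); h,s,v=H[...,0],H[...,1],H[...,2]
    g=(h>45)&(h<75)&(s>120)&(v>60); b,l=blobs(g); print(n,"green",b[:3])
    red=((h<8)|(h>172))&(s>150)&(v>60); x=(110,250)
    b,l=blobs(red,100); print("red",b[:6])
    y=(h>22)&(h<34)&(s>170)&(v>120); b,l=blobs(y,8); print("yellow",b[:5])
    gray=(s<45)&(v>110); b,l=blobs(gray,1500); print("gray",b[:8])
    for a,i,ce in b:
        rc=cv2.minAreaRect(np.argwhere(l==i)[:,::-1].astype(np.float32))
        w=ray(c,cv2.boxPoints(rc),.07); print(ce,w[:,:2].round(3).tolist())
s=monitor.get_state();print(R.from_quat(s["eef_rot"][[1,2,3,0]]).as_matrix().round(3))
E
python3 a.py
```

```text
top0 green [(178, 1, [130.2, 202.5])]
red [(3737, 15, [529.4, 261.3]), (518, 4, [127.7, 225.2])]
yellow [(100, 1, [367.1, 228.9])]
gray [(7888, 195, [288.2, 220.4]), (5369, 187, [29.0, 163.1]), (2189, 18, [179.5, 22.5]), (2117, 242, [274.8, 403.0]), (2044, 7, [64.7, 22.7]), (1843, 24, [290.2, 22.1]), (1683, 155, [43.5, 59.3])]
[288.2, 220.4] [[0.474, 0.134], [0.643, 0.11], [0.584, -0.229], [0.419, -0.198]]
[29.0, 163.1] [[0.807, 0.744], [0.807, 0.57], [0.553, 0.548], [0.553, 0.715]]
[179.5, 22.5] [[1.153, 0.354], [1.152, 0.197], [1.016, 0.192], [1.017, 0.347]]
[274.8, 403.0] [[0.116, 0.101], [0.119, -0.106], [0.053, -0.106], [0.051, 0.099]]
[64.7, 22.7] [[1.156, 0.68], [1.155, 0.518], [1.018, 0.507], [1.019, 0.666]]
[290.2, 22.1] [[1.151, 0.027], [1.15, -0.096], [1.018, -0.095], [1.018, 0.025]]
[43.5, 59.3] [[1.01, 0.766], [1.009, 0.518], [0.941, 0.513], [0.942, 0.759]]
side0 green [(61, 1, [277.4, 130.7])]
red [(711, 1, [262.4, 136.5])]
yellow [(149, 1, [260.8, 280.5])]
gray [(6089, 1, [66.6, 32.9]), (5893, 4, [287.4, 57.0]), (5874, 553, [269.2, 230.7]), (4262, 32, [199.6, 71.6]), (2623, 266, [540.3, 153.2]), (2546, 5, [415.2, 25.8])]
[66.6, 32.9] [[-0.551, 1.342], [-0.047, 1.314], [0.037, 0.758], [-0.379, 0.782]]
[287.4, 57.0] [[0.502, 1.283], [0.901, 1.29], [0.791, 0.486], [0.495, 0.488]]
[269.2, 230.7] [[0.424, -0.187], [0.445, 0.139], [0.639, 0.105], [0.586, -0.213]]
[199.6, 71.6] [[0.13, 1.081], [0.425, 1.088], [0.437, 0.49], [0.202, 0.489]]
[540.3, 153.2] [[1.41, 0.494], [1.567, 0.484], [1.324, -0.012], [1.201, -0.004]]
[415.2, 25.8] [[1.031, 0.801], [1.152, 1.277], [1.405, 1.235], [1.246, 0.768]]
[[ 0.903 -0.001  0.429]
 [-0.429 -0.001  0.903]
 [-0.    -1.    -0.001]]
```

View pics/wrist0.png

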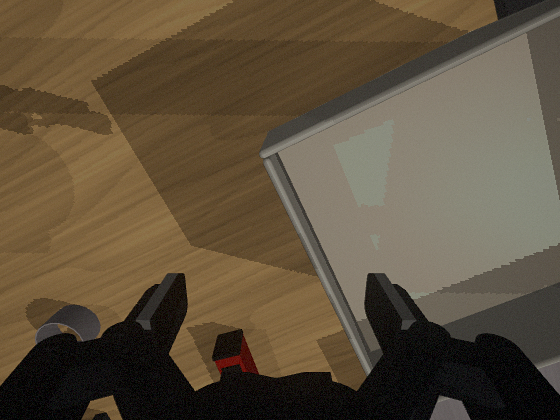

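The wrist view looks toward tool −x and beyond: the level's end shows at (232,345), and the fingertips are near rows 280–330. Next, the precise poses.

```bash
cat > b.py <<'E'
from h import *
c=grab("top0"); H=hsv(c); h,s,v=H[...,0],H[...,1],H[...,2]
roi=np.zeros(h.shape,bool); roi[178:265,105:155]=1
red=((h<8)|(h>172))&(s>150)&(v>60)&roi; g=(h>45)&(h<75)&(s>100)&(v>60)&roi
lev=cv2.morphologyEx((red|g|((v<50)&roi)).astype(np.uint8),cv2.MORPH_OPEN,np.ones((3,3)))
print("bright red",(((h<8)|(h>172))&(s>150)&(v>110)&roi).sum())
print("rect",cv2.minAreaRect(np.argwhere(lev>0)[:,::-1].astype(np.float32)))
dk=((v<55)&roi); b,l=blobs(dk,15); print("dark",b)
gb,_=blobs(g,20)
V=ray(c,gb[0][2],.044)[0]; print("vial",V.round(4))
for d in b: print(ray(c,d[2],.044)[0].round(4))
g=((s<45)&(v>110)); b,l=blobs(g,1500)
m=(l==b[0][1]).astype(np.uint8); m=cv2.morphologyEx(m,cv2.MORPH_OPEN,np.ones((15,15)))
rc=cv2.minAreaRect(np.argwhere(m>0)[:,::-1].astype(np.float32)); W=ray(c,cv2.boxPoints(rc),.07); print("shelf",rc,W.round(4).tolist(),W.mean(0))
cs=grab("side0"); 
y=(h>22)&(h<34)&(s>170)&(v>120); b,l=blobs(y,50); p=np.argwhere(l==b[0][1])[:,::-1].astype(np.float32)
rc=cv2.minAreaRect(p); print("knob",rc, ray(c,rc[0],.123), ray(c,cv2.boxPoints(rc),.123).round(4).tolist())
# crop for viewing
cr=np.hstack([cv2.resize(c["image"][175:265,95:170],None,fx=4,fy=5,interpolation=2),cv2.resize(c["image"][200:260,330:390],(450,450),interpolation=2)]); cv2.imwrite("pics/crop1.png",cr[:,:,::-1])
E
python3 b.py
```

```text
bright red 212
rect ((127.30240631103516, 220.0636749267578), (14.317728042602539, 74.16377258300781), 11.888657569885254)
dark [(159, 14, [121.9, 238.5]), (30, 24, [123.3, 256.4])]
vial [0.5812 0.3854 0.044 ]
[0.4855 0.4009 0.044 ]
[0.4389 0.3942 0.044 ]
shelf ((291.20269775390625, 220.78378295898438), (127.5736083984375, 65.59519958496094), 9.462322235107422) [[0.4728, 0.1329, 0.07], [0.6418, 0.1096, 0.07], [0.587, -0.2153, 0.07], [0.4214, -0.1849, 0.07]] [ 0.53074246 -0.03939806  0.07      ]
knob ((366.5000305175781, 229.50003051757812), (5.656853675842285, 18.384777069091797), 45.0) [[ 0.50022115 -0.2237418   0.123     ]] [[0.4891, -0.2029, 0.123], [0.5212, -0.2352, 0.123], [0.5114, -0.2446, 0.123], [0.4794, -0.2124, 0.123]]
```

View pics/crop1.png

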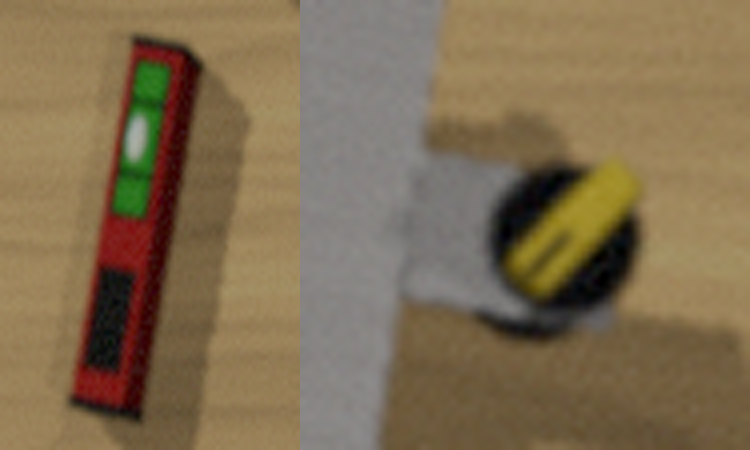

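jog_arm([
  {"wy":0.15,"dx":5,"dz":-0.6,"claw":-1},
  {"wy":0.3,"dx":10,"dz":-1.2,"claw":-1},
  {"wy":0.45,"dx":15,"dz":-1.8,"claw":-1},
  {"wy":0.6,"dx":20,"dz":-2.4,"claw":-1},
  {"wy":0.75,"dx":25,"dz":-3,"claw":-1},
])

```text
$.targets[0]: bad value
```

jog_arm([
  {"wy":0.15,"claw":-1},
  {"wy":0.3,"claw":-1},
  {"wy":0.45,"claw":-1},
  {"wy":0.6,"claw":-1},
  {"wy":0.75,"claw":-1},
])

```text
$.targets[0]: bad value
```

jog_arm([
  {"wy":0.15,"claw":-1},
  {"wy":0.3,"claw":-1},
  {"wy":0.45,"claw":-1},
  {"wy":0.6,"claw":-1},
  {"wy":0.75,"claw":-1},
])

```text
$.targets[0]: bad value
```

Run:
```python
from h import *
s=monitor.get_state(); print(s["t"],s["qpos"].round(3),s["ee_pos"].round(4))
print(delta([.5368,.3926,.16],down(np.radians(260.8))))
```

```text
0.15 [ 1.108  0.424  1.631 -0.     1.089 -0.019] [0.2681 0.5641 0.2527]
(array([3.0000e-04, 2.8584e+00, 1.8000e-03]), array([31.63,  9.27, -3.94]))
```

jog_arm([
  {"wx":0,"wy":0.15,"wz":0,"dx":5,"dy":0,"dz":-0.6,"claw":-1},
  {"wx":0,"wy":0.3,"wz":0,"dx":10,"dy":0,"dz":-1.2,"claw":-1},
  {"wx":0,"wy":0.45,"wz":0,"dx":15,"dy":0,"dz":-1.8,"claw":-1},
  {"wx":0,"wy":0.6,"wz":0,"dx":20,"dy":0,"dz":-2.4,"claw":-1},
  {"wx":0,"wy":0.75,"wz":0,"dx":25,"dy":0,"dz":-3,"claw":-1},
])

```text
t: 0.65
ee_pos: [0.4811, 0.4296, 0.2531]
eef_rot: [-0.584, 0.584, -0.399, 0.399]
wrist_force: [-0.2, 0.5, 0.2]
gripper_width: 0.994
```

jog_arm([
  {"wx":0,"wy":0.15,"wz":0,"dx":0,"dy":0,"dz":0,"claw":-1},
  {"wx":0,"wy":0.3,"wz":0,"dx":0,"dy":0,"dz":0,"claw":-1},
  {"wx":0,"wy":0.45,"wz":0,"dx":0,"dy":0,"dz":0,"claw":-1},
  {"wx":0,"wy":0.6,"wz":0,"dx":0,"dy":0,"dz":0,"claw":-1},
  {"wx":0,"wy":0.75,"wz":0,"dx":0,"dy":0,"dz":0,"claw":-1},
])

```text
t: 1.15
ee_pos: [0.4796, 0.4307, 0.2529]
eef_rot: [-0.396, 0.397, -0.585, 0.585]
wrist_force: [-0.7, 1.2, 0.4]
gripper_width: 1.003
```

jog_arm([
  {"wx":0,"wy":0.15,"wz":0,"dx":0,"dy":0,"dz":0,"claw":-1},
  {"wx":0,"wy":0.3,"wz":0,"dx":0,"dy":0,"dz":0,"claw":-1},
  {"wx":0,"wy":0.45,"wz":0,"dx":0,"dy":0,"dz":0,"claw":-1},
  {"wx":0,"wy":0.6,"wz":0,"dx":0,"dy":0,"dz":0,"claw":-1},
  {"wx":0,"wy":0.75,"wz":0,"dx":0,"dy":0,"dz":0,"claw":-1},
])

```text
t: 1.65
ee_pos: [0.4795, 0.4308, 0.2529]
eef_rot: [-0.155, 0.155, -0.69, 0.69]
wrist_force: [-0.6, -0.4, -0.5]
gripper_width: 1.001
```

```bash
cat > d.py <<'E'
from h import *
import sys
x,y,z,a=map(float,sys.argv[1:5])
s=monitor.get_state(); print(s["t"],s["qpos"].round(3),s["ee_pos"].round(4),s["wrist_force"].round(1))
print(delta([x,y,z],down(np.radians(a))))
E
python3 d.py .5368 .3926 .16 260.8
```

```text
1.65 [0.713 0.453 1.584 0.    1.106 1.843] [0.4795 0.4308 0.2529] [-0.6 -0.4 -0.5]
(array([-4.000e-04,  6.021e-01,  6.000e-04]), array([-3.55,  9.29,  5.9 ]))
```

jog_arm([
  {"wx":0,"wy":0.15,"wz":0,"dx":-0.8,"dy":2,"dz":1.4,"claw":-1},
  {"wx":0,"wy":0.3,"wz":0,"dx":-1.6,"dy":4,"dz":2.8,"claw":-1},
  {"wx":0,"wy":0.45,"wz":0,"dx":-2.6,"dy":6,"dz":4.2,"claw":-1},
  {"wx":0,"wy":0.6,"wz":0,"dx":-3.55,"dy":8,"dz":5.9,"claw":-1},
  {"wx":0,"wy":0.602,"wz":0,"dx":-3.55,"dy":8,"dz":5.9,"claw":-1},
])

```text
t: 2.15
ee_pos: [0.5372, 0.3908, 0.1699]
eef_rot: [0.057, -0.055, -0.704, 0.706]
wrist_force: [-0.4, 0.3, 0.4]
gripper_width: 0.999
```

```bash
python3 - <<'E'
from h import *
c=snap("wrist","wrist1")
V=np.array([.5812,.3854,.044])
print("pred vial",proj(c,V).round(1)); H=hsv(c); h,s,v=H[...,0],H[...,1],H[...,2]
b,l=blobs((h>45)&(h<75)&(s>100)&(v>60),100); print(b[:4])
E
python3 d.py .5368 .3926 .045 260.8
```

```text
pred vial [[272.8 159.6]]
[(813, 2, [272.5, 159.3]), (688, 1, [270.4, 118.7]), (533, 3, [271.4, 197.4])]
2.2 [0.613 0.575 1.587 0.    0.983 2.338] [0.537  0.3919 0.1715] [ 0.2 -0.3 -0.2]
(array([-0.0024,  0.0062,  0.0026]), array([-0.  , 12.65, -0.1 ]))
```

View pics/wrist1.png

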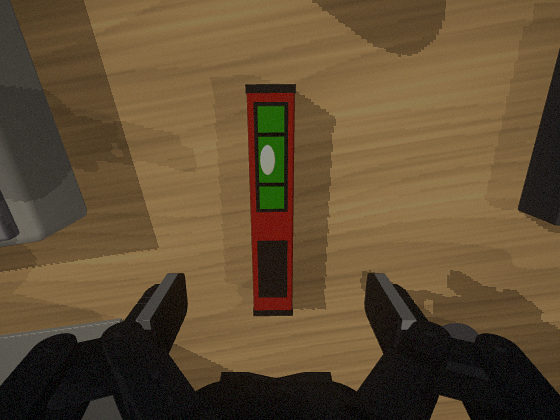

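The wrist view shows the level centred and aligned between the jaws. The vial is at (272,159), exactly as predicted. I'll go down and grip.

jog_arm([
  {"wx":0,"wy":0.006,"wz":0,"dx":0,"dy":4.5,"dz":0,"claw":-1},
  {"wx":0,"wy":0.006,"wz":0,"dx":0,"dy":8.5,"dz":-0.1,"claw":-1},
  {"wx":0,"wy":0.006,"wz":0,"dx":0,"dy":11.5,"dz":-0.1,"claw":-1},
  {"wx":0,"wy":0.006,"wz":0,"dx":0,"dy":12.6,"dz":-0.1,"claw":-1},
  {"wx":0,"wy":0.006,"wz":0,"dx":0,"dy":12.6,"dz":-0.1,"claw":-1},
])

```text
t: 2.7
ee_pos: [0.5365, 0.3942, 0.0466]
eef_rot: [0.056, -0.055, -0.704, 0.705]
wrist_force: [-0.6, -0.3, -0.4]
gripper_width: 1.001
```

jog_arm([
  {"wx":0,"wy":0,"wz":0,"dx":0,"dy":0,"dz":0,"claw":1},
  {"wx":0,"wy":0,"wz":0,"dx":0,"dy":0,"dz":0,"claw":1},
  {"wx":0,"wy":0,"wz":0,"dx":0,"dy":0,"dz":0,"claw":1},
  {"wx":0,"wy":0,"wz":0,"dx":0,"dy":0,"dz":0,"claw":1},
  {"wx":0,"wy":0,"wz":0,"dx":0,"dy":0,"dz":0,"claw":1},
])

```text
t: 3.2
ee_pos: [0.5383, 0.3948, 0.0492]
eef_rot: [-0.056, 0.057, 0.705, -0.704]
wrist_force: [-1.0, -1.3, 6.1]
gripper_width: 0.405
```

jog_arm([
  {"wx":0,"wy":0,"wz":0,"dx":0,"dy":0,"dz":0,"claw":1},
  {"wx":0,"wy":0,"wz":0,"dx":0,"dy":0,"dz":0,"claw":1},
  {"wx":0,"wy":0,"wz":0,"dx":0,"dy":0,"dz":0,"claw":1},
])

```text
t: 3.5
ee_pos: [0.5383, 0.3948, 0.0491]
eef_rot: [-0.056, 0.057, 0.705, -0.704]
wrist_force: [-0.6, 0.4, 6.2]
gripper_width: 0.407
```

jog_arm([
  {"wx":0,"wy":0,"wz":0,"dx":0,"dy":-2,"dz":0,"claw":1},
  {"wx":0,"wy":0,"wz":0,"dx":0,"dy":-6,"dz":0,"claw":1},
  {"wx":0,"wy":0,"wz":0,"dx":0,"dy":-10,"dz":0,"claw":1},
  {"wx":0,"wy":0,"wz":0,"dx":0,"dy":-14,"dz":0,"claw":1},
  {"wx":0,"wy":0,"wz":0,"dx":0,"dy":-15,"dz":0,"claw":1},
])

```text
t: 4.0
ee_pos: [0.5394, 0.3955, 0.2026]
eef_rot: [-0.054, 0.059, 0.707, -0.703]
wrist_force: [0.5, -0.1, -2.3]
gripper_width: 0.407
```

```bash
python3 d.py .5330 -.0265 .19 350.6
```

```text
4.0 [0.615 0.539 1.567 0.    1.027 2.346] [0.5394 0.3955 0.2026] [ 0.5 -0.1 -2.3]
(array([-0.    , -1.5669, -0.0088]), array([-6.1 ,  1.06, 41.77]))
```

jog_arm([
  {"wx":0,"wy":-0.1,"wz":0,"dx":-0.4,"dy":0,"dz":3,"claw":1},
  {"wx":0,"wy":-0.25,"wz":0,"dx":-1,"dy":0,"dz":7,"claw":1},
  {"wx":0,"wy":-0.4,"wz":0,"dx":-1.6,"dy":0,"dz":11,"claw":1},
  {"wx":0,"wy":-0.55,"wz":0,"dx":-2.2,"dy":0,"dz":15,"claw":1},
  {"wx":0,"wy":-0.7,"wz":0,"dx":-2.8,"dy":0,"dz":19,"claw":1},
])

```text
t: 4.5
ee_pos: [0.5336, 0.2003, 0.1961]
eef_rot: [-0.19, 0.191, -0.681, 0.681]
wrist_force: [-0.1, 0.2, -3.0]
gripper_width: 0.401
```

```bash
python3 d.py .5330 -.0265 .19 350.6
```

```text
4.5 [ 0.338  0.417  1.795 -0.     0.932  1.363] [0.5336 0.2003 0.1961] [-0.1  0.2 -3. ]
(array([ 0.0012, -0.8603,  0.0017]), array([11.84,  0.62, 19.35]))
```

jog_arm([
  {"wx":0,"wy":-0.15,"wz":0,"dx":2.4,"dy":0,"dz":3.9,"claw":1},
  {"wx":0,"wy":-0.3,"wz":0,"dx":4.8,"dy":0,"dz":7.8,"claw":1},
  {"wx":0,"wy":-0.45,"wz":0,"dx":7.2,"dy":0,"dz":11.7,"claw":1},
  {"wx":0,"wy":-0.6,"wz":0,"dx":9.6,"dy":0,"dz":15.6,"claw":1},
  {"wx":0,"wy":-0.75,"wz":0,"dx":11.84,"dy":0,"dz":19.35,"claw":1},
])

```text
t: 5.0
ee_pos: [0.5316, -0.0223, 0.1963]
eef_rot: [0.411, -0.412, 0.575, -0.574]
wrist_force: [1.9, -0.2, -3.6]
gripper_width: 0.406
```

jog_arm([
  {"wx":0,"wy":-0.11,"wz":0,"dx":0,"dy":0.5,"dz":0,"claw":1},
  {"wx":0,"wy":-0.11,"wz":0,"dx":0,"dy":0.5,"dz":0,"claw":1},
  {"wx":0,"wy":-0.11,"wz":0,"dx":0,"dy":0.5,"dz":0,"claw":1},
])

```text
t: 5.3
ee_pos: [0.5321, -0.0204, 0.1915]
eef_rot: [0.44, -0.441, 0.554, -0.553]
wrist_force: [1.2, -0.2, -2.7]
gripper_width: 0.406
```

```bash
python3 d.py .5330 -.0265 .13 350.6; python3 -c "
from h import *
snap('wrist','wrist2')"
```

```text
5.3 [-0.061  0.374  1.88   0.     0.89   0.165] [ 0.5321 -0.0204  0.1915] [ 1.2 -0.2 -2.7]
(array([ 0.0017, -0.062 ,  0.0001]), array([0.58, 6.15, 0.23]))
```

View pics/wrist2.png

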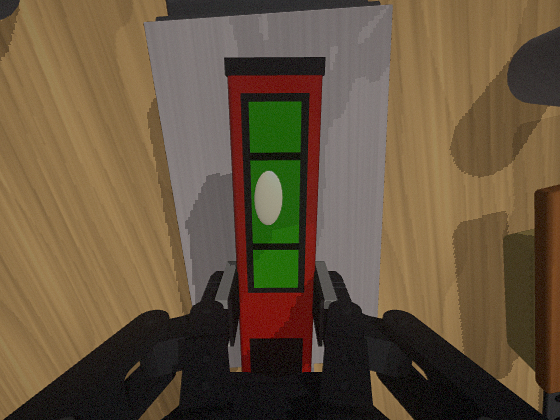

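jog_arm([
  {"wx":0,"wy":-0.062,"wz":0,"dx":0.6,"dy":2,"dz":0.2,"claw":1},
  {"wx":0,"wy":-0.062,"wz":0,"dx":0.6,"dy":4,"dz":0.2,"claw":1},
  {"wx":0,"wy":-0.062,"wz":0,"dx":0.6,"dy":5.5,"dz":0.2,"claw":1},
  {"wx":0,"wy":-0.062,"wz":0,"dx":0.6,"dy":6.2,"dz":0.2,"claw":1},
  {"wx":0,"wy":-0.062,"wz":0,"dx":0.6,"dy":6.2,"dz":0.2,"claw":1},
])

```text
t: 5.85
ee_pos: [0.5329, -0.026, 0.1295]
eef_rot: [0.458, -0.459, 0.539, -0.538]
wrist_force: [0.4, 0.3, -3.3]
gripper_width: 0.403
```

jog_arm([
  {"wx":0,"wy":0,"wz":0,"dx":0,"dy":0.2,"dz":0,"claw":1},
  {"wx":0,"wy":0,"wz":0,"dx":0,"dy":0.4,"dz":0,"claw":1},
  {"wx":0,"wy":0,"wz":0,"dx":0,"dy":0.4,"dz":0,"claw":1},
])

```text
t: 6.15
ee_pos: [0.5337, -0.0268, 0.1267]
eef_rot: [-0.458, 0.458, -0.538, 0.539]
wrist_force: [0.2, -0.2, -3.3]
gripper_width: 0.407
```

```bash
python3 d.py .5330 -.0265 .12 350.6
```

```text
6.15 [-0.072  0.478  1.911 -0.     0.752  0.089] [ 0.5337 -0.0268  0.1267] [ 0.2 -0.2 -3.3]
(array([-0.0008,  0.0031, -0.0001]), array([-0.02,  0.67, -0.08]))
```

jog_arm([
  {"wx":0,"wy":0,"wz":0,"dx":0,"dy":0.2,"dz":0,"claw":1},
  {"wx":0,"wy":0,"wz":0,"dx":0,"dy":0.4,"dz":0,"claw":1},
  {"wx":0,"wy":0,"wz":0,"dx":0,"dy":0.4,"dz":0,"claw":1},
])

```text
t: 6.45
ee_pos: [0.5333, -0.0269, 0.1221]
eef_rot: [0.458, -0.458, 0.539, -0.539]
wrist_force: [-0.7, -0.0, -3.8]
gripper_width: 0.406
```

jog_arm([
  {"wx":0,"wy":0,"wz":0,"dx":0,"dy":0.15,"dz":0,"claw":1},
  {"wx":0,"wy":0,"wz":0,"dx":0,"dy":0.3,"dz":0,"claw":1},
  {"wx":0,"wy":0,"wz":0,"dx":0,"dy":0.3,"dz":0,"claw":1},
])

```text
t: 6.75
ee_pos: [0.5333, -0.0269, 0.1191]
eef_rot: [0.458, -0.458, 0.539, -0.538]
wrist_force: [0.4, -0.5, -3.8]
gripper_width: 0.407
```

jog_arm([
  {"wx":0,"wy":0,"wz":0,"dx":0,"dy":0.1,"dz":0,"claw":1},
  {"wx":0,"wy":0,"wz":0,"dx":0,"dy":0.2,"dz":0,"claw":1},
  {"wx":0,"wy":0,"wz":0,"dx":0,"dy":0.2,"dz":0,"claw":1},
])

```text
t: 7.05
ee_pos: [0.5335, -0.0272, 0.1178]
eef_rot: [-0.458, 0.458, -0.538, 0.539]
wrist_force: [-3.4, -2.2, 5.6]
gripper_width: 0.408
```

jog_arm([
  {"wx":0,"wy":0,"wz":0,"dx":0,"dy":0.1,"dz":0,"claw":1},
  {"wx":0,"wy":0,"wz":0,"dx":0,"dy":0.2,"dz":0,"claw":1},
  {"wx":0,"wy":0,"wz":0,"dx":0,"dy":0.2,"dz":0,"claw":1},
])

```text
t: 7.35
ee_pos: [0.5336, -0.0274, 0.1166]
eef_rot: [-0.458, 0.458, -0.538, 0.539]
wrist_force: [-4.4, -4.8, 12.4]
gripper_width: 0.401
```

jog_arm([
  {"wx":0,"wy":0,"wz":0,"dx":0,"dy":-0.1,"dz":0,"claw":1},
  {"wx":0,"wy":0,"wz":0,"dx":0,"dy":-0.2,"dz":0,"claw":-0.4},
  {"wx":0,"wy":0,"wz":0,"dx":0,"dy":-0.2,"dz":0,"claw":-0.4},
  {"wx":0,"wy":0,"wz":0,"dx":0,"dy":-0.2,"dz":0,"claw":-0.4},
  {"wx":0,"wy":0,"wz":0,"dx":0,"dy":-0.2,"dz":0,"claw":-0.4},
])

```text
t: 7.85
ee_pos: [0.5335, -0.0268, 0.1172]
eef_rot: [-0.458, 0.458, -0.539, 0.539]
wrist_force: [-0.5, 0.4, -0.9]
gripper_width: 0.699
```

jog_arm([
  {"wx":0,"wy":0,"wz":0,"dx":0,"dy":-2,"dz":0,"claw":-0.4},
  {"wx":0,"wy":0,"wz":0,"dx":0,"dy":-6,"dz":0,"claw":-0.4},
  {"wx":0,"wy":0,"wz":0,"dx":0,"dy":-8,"dz":0,"claw":-0.4},
  {"wx":0,"wy":0,"wz":0,"dx":0,"dy":-8,"dz":0,"claw":-0.4},
])

```text
t: 8.25
ee_pos: [0.5354, -0.027, 0.2002]
eef_rot: [-0.46, 0.457, -0.537, 0.54]
wrist_force: [-0.6, 0.0, -0.2]
gripper_width: 0.698
```

```bash
python3 d.py .5002 -.2237 .20 45; python3 -c "
from h import *
snap('wrist','wrist3')"
```

```text
8.25 [-0.073  0.363  1.871 -0.     0.902  0.088] [ 0.5354 -0.027   0.2002] [-0.6  0.  -0.2]
(array([-0.0056, -0.9463,  0.0023]), array([ 1.998e+01,  1.000e-02, -3.200e-01]))
```

View pics/wrist3.png

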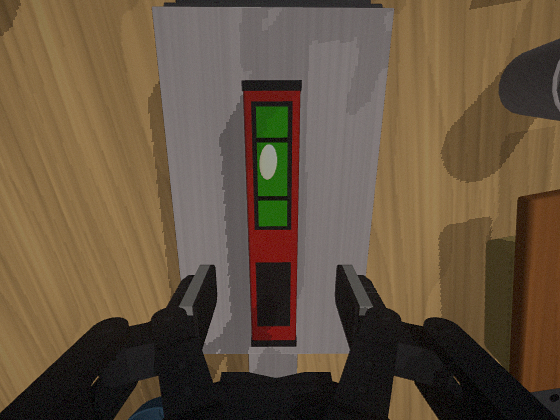

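The level sits upright and lengthwise on the shelf and has been let go. The bubble is at (268,161), still settling between lines at rows ~140 and ~198. I'll wait for it, then measure.

jog_arm([
  {"wx":0,"wy":0,"wz":0,"dx":0,"dy":0,"dz":0,"claw":-0.4},
  {"wx":0,"wy":0,"wz":0,"dx":0,"dy":0,"dz":0,"claw":-0.4},
  {"wx":0,"wy":0,"wz":0,"dx":0,"dy":0,"dz":0,"claw":-0.4},
  {"wx":0,"wy":0,"wz":0,"dx":0,"dy":0,"dz":0,"claw":-0.4},
  {"wx":0,"wy":0,"wz":0,"dx":0,"dy":0,"dz":0,"claw":-0.4},
])

```text
t: 8.8
ee_pos: [0.5332, -0.0269, 0.1968]
eef_rot: [0.458, -0.458, 0.539, -0.538]
wrist_force: [-0.1, -0.9, 0.2]
gripper_width: 0.702
```

jog_arm([
  {"wx":0,"wy":0,"wz":0,"dx":0,"dy":0,"dz":0,"claw":-0.4},
  {"wx":0,"wy":0,"wz":0,"dx":0,"dy":0,"dz":0,"claw":-0.4},
  {"wx":0,"wy":0,"wz":0,"dx":0,"dy":0,"dz":0,"claw":-0.4},
  {"wx":0,"wy":0,"wz":0,"dx":0,"dy":0,"dz":0,"claw":-0.4},
  {"wx":0,"wy":0,"wz":0,"dx":0,"dy":0,"dz":0,"claw":-0.4},
])

```text
t: 9.3
ee_pos: [0.5335, -0.0269, 0.1974]
eef_rot: [-0.458, 0.458, -0.539, 0.539]
wrist_force: [-0.1, -0.2, 0.9]
gripper_width: 0.699
```

jog_arm([
  {"wx":0,"wy":0,"wz":0,"dx":0,"dy":0,"dz":0,"claw":-0.4},
  {"wx":0,"wy":0,"wz":0,"dx":0,"dy":0,"dz":0,"claw":-0.4},
  {"wx":0,"wy":0,"wz":0,"dx":0,"dy":0,"dz":0,"claw":-0.4},
  {"wx":0,"wy":0,"wz":0,"dx":0,"dy":0,"dz":0,"claw":-0.4},
  {"wx":0,"wy":0,"wz":0,"dx":0,"dy":0,"dz":0,"claw":-0.4},
])

```text
t: 9.8
ee_pos: [0.5334, -0.0269, 0.1973]
eef_rot: [-0.458, 0.458, -0.539, 0.539]
wrist_force: [-0.4, 0.7, 0.2]
gripper_width: 0.702
```

```bash
cat > bub.py <<'E'
from h import *
def bub(c,z=.115,hd=np.radians(80.6)):
    """bubble offset mm towards the hinge (level +x) from the vial's middle"""
    H=hsv(c); h,s,v=H[...,0],H[...,1],H[...,2]
    g=(h>45)&(h<75)&(s>100)&(v>50); b,l=blobs(g,60)
    if not b: return None
    P=np.argwhere(g&(l>0)&np.isin(l,[x[1] for x in b]))[:,::-1].astype(np.float32)
    hull=np.zeros(h.shape,np.uint8); cv2.fillConvexPoly(hull,cv2.convexHull(P).astype(int),1)
    w=(hull>0)&(s<90)&(v>100); wb,wl=blobs(w,6)
    u=np.array([np.cos(hd),np.sin(hd),0]); t=ray(c,P,z)@u; lo,hi=np.percentile(t,[.5,99.5])
    q=(ray(c,np.argwhere(wl==wb[0][1])[:,::-1],z)@u)
    return dict(mm=round(1000*(q.mean()-(lo+hi)/2),2),vial=round(1000*(hi-lo),1),bub_len=round(1000*np.ptp(q),1),px=wb[0],mid=ray(c,P,z).mean(0).round(4))
if __name__=="__main__":
    import sys
    for n in sys.argv[1:]:
        c=cams.camera(n); print(n,bub(c), monitor.get_state()["t"])
E
python3 bub.py wrist top; python3 -c "
from h import *; from bub import bub
for n in ['wrist1','wrist2','wrist3']: print(n,bub(grab(n)))"
```

```text
wrist {'mm': np.float64(4.4), 'vial': np.float64(79.8), 'bub_len': np.float64(22.9), 'px': (493, 1, [271.2, 163.4]), 'mid': array([0.5413, 0.0188, 0.115 ])} 9.85
top None 9.9
wrist1 {'mm': np.float64(2.1), 'vial': np.float64(14.3), 'bub_len': np.float64(7.9), 'px': (347, 1, [267.1, 159.3]), 'mid': array([0.5931, 0.3839, 0.115 ])}
wrist2 {'mm': np.float64(3.87), 'vial': np.float64(126.1), 'bub_len': np.float64(36.2), 'px': (1193, 1, [267.9, 197.5]), 'mid': array([0.5391, 0.0085, 0.115 ])}
wrist3 {'mm': np.float64(5.01), 'vial': np.float64(79.5), 'bub_len': np.float64(23.1), 'px': (488, 1, [267.7, 161.4]), 'mid': array([0.5413, 0.0189, 0.115 ])}
```

Floating, the bubble sits 4.4 mm toward the hinge. Pressed it would be about 16.4 mm, so roughly 1.64 rad clockwise is needed. Going to the knob.

jog_arm([
  {"wx":0,"wy":-0.14,"wz":0,"dx":4,"dy":0,"dz":0,"claw":-0.4},
  {"wx":0,"wy":-0.28,"wz":0,"dx":8,"dy":0,"dz":0,"claw":-0.4},
  {"wx":0,"wy":-0.42,"wz":0,"dx":12,"dy":0,"dz":-0.1,"claw":-0.4},
  {"wx":0,"wy":-0.56,"wz":0,"dx":14,"dy":0,"dz":-0.1,"claw":-0.4},
  {"wx":0,"wy":-0.7,"wz":0,"dx":14,"dy":0,"dz":-0.1,"claw":-0.4},
])

```text
t: 10.4
ee_pos: [0.5096, -0.1675, 0.1974]
eef_rot: [-0.615, 0.616, -0.348, 0.348]
wrist_force: [1.4, 0.3, -0.1]
gripper_width: 0.697
```

```bash
python3 d.py .5002 -.2237 .118 45
python3 - <<'E'
from h import *
for n in ["wrist","top"]:
    c=snap(n,n+"4"); H=hsv(c); h,s,v=H[...,0],H[...,1],H[...,2]
    b,l=blobs((h>20)&(h<34)&(s>170)&(v>100),60); print(n,b[:4])
    if b:
        rc=cv2.minAreaRect(np.argwhere(l==b[0][1])[:,::-1].astype(np.float32)); print(rc,ray(c,rc[0],.123).round(4),ray(c,cv2.boxPoints(rc),.123).round(4).tolist())
E
```

```text
10.4 [-3.390e-01  3.700e-01  1.869e+00 -1.000e-03  9.030e-01 -8.810e-01] [ 0.5096 -0.1675  0.1974] [ 1.4  0.3 -0.1]
(array([ 1.000e-04, -2.436e-01,  7.000e-04]), array([ 4.32,  7.94, -3.71]))
wrist [(1389, 1, [232.2, 290.0])]
((228.75003051757812, 283.25), (73.68107604980469, 30.357866287231445), 71.56505584716797) [[ 0.4995 -0.2156  0.123 ]] [[0.4729, -0.204, 0.123], [0.4865, -0.1874, 0.123], [0.5281, -0.2279, 0.123], [0.5138, -0.2464, 0.123]]
top []
```

View pics/wrist4.png

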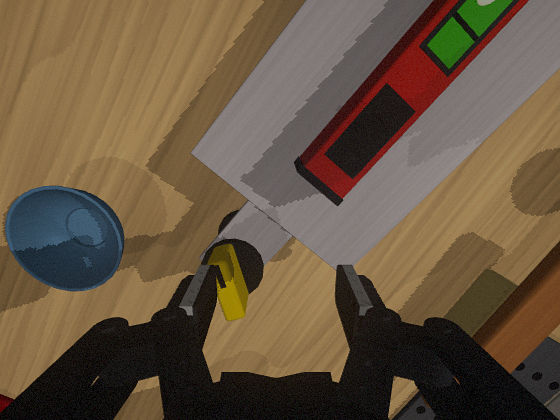

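The knob bar shows at (230,285), heading −45°, which agrees with the top view. I'll move over it, go down and grip.

jog_arm([
  {"wx":0,"wy":-0.14,"wz":0,"dx":2.3,"dy":0,"dz":-2,"claw":-0.4},
  {"wx":0,"wy":-0.244,"wz":0,"dx":4.3,"dy":0,"dz":-3.7,"claw":-0.4},
  {"wx":0,"wy":-0.244,"wz":0,"dx":4.3,"dy":0,"dz":-3.7,"claw":-0.4},
  {"wx":0,"wy":-0.244,"wz":0,"dx":4.3,"dy":2,"dz":-3.7,"claw":-0.4},
  {"wx":0,"wy":-0.244,"wz":0,"dx":4.3,"dy":4,"dz":-3.7,"claw":-0.4},
])

```text
t: 11.0
ee_pos: [0.5009, -0.2202, 0.1574]
eef_rot: [0.652, -0.652, 0.272, -0.274]
wrist_force: [-0.4, 0.1, 0.3]
gripper_width: 0.702
```

```bash
python3 d.py .5002 -.2237 .118 45
python3 - <<'E'
from h import *
c=snap("wrist","wrist5");
E
```

```text
11.0 [-0.436  0.443  1.869  0.     0.828 -1.214] [ 0.5009 -0.2202  0.1574] [-0.4  0.1  0.3]
(array([-0.0008, -0.0073,  0.0014]), array([ 0.19,  3.94, -0.3 ]))
```

View pics/wrist5.png

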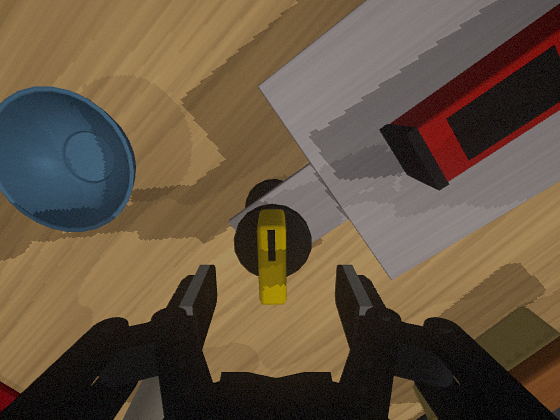

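Run:
```python
from h import *
c=grab("wrist5")
print(proj(c,[.5002,-.2237,.123]), proj(c,[.5002,-.2237,.089]))
print(ray(c,[[272,210],[272,285],[272,247]],.123).round(4), ray(c,[273,241],.089).round(4))
```

```text
[[270.29723834 266.90251817]] [[271.07503375 242.59575368]]
[[ 0.4776 -0.1993  0.123 ]
 [ 0.5089 -0.2312  0.123 ]
 [ 0.4924 -0.2144  0.123 ]] [[ 0.5003 -0.222   0.089 ]]
```

Disc centre measured at (0.5003, −0.222), which agrees with the top view to about 2 mm. Going down to grip.

jog_arm([
  {"wx":0,"wy":0,"wz":0,"dx":0.1,"dy":0.3,"dz":0,"claw":-0.4},
  {"wx":0,"wy":0,"wz":0,"dx":0.1,"dy":2,"dz":0,"claw":-0.4},
  {"wx":0,"wy":0,"wz":0,"dx":0.1,"dy":3.5,"dz":0,"claw":-0.4},
  {"wx":0,"wy":0,"wz":0,"dx":0.1,"dy":3.9,"dz":0,"claw":-0.4},
  {"wx":0,"wy":0,"wz":0,"dx":0.1,"dy":3.9,"dz":0,"claw":-0.4},
])

```text
t: 11.55
ee_pos: [0.5012, -0.2212, 0.1185]
eef_rot: [0.653, -0.653, 0.272, -0.271]
wrist_force: [0.3, 0.2, 0.8]
gripper_width: 0.701
```

jog_arm([
  {"wx":0,"wy":0,"wz":0,"dx":0,"dy":0,"dz":0,"claw":1},
  {"wx":0,"wy":0,"wz":0,"dx":0,"dy":0,"dz":0,"claw":1},
  {"wx":0,"wy":0,"wz":0,"dx":0,"dy":0,"dz":0,"claw":1},
  {"wx":0,"wy":0,"wz":0,"dx":0,"dy":0,"dz":0,"claw":1},
  {"wx":0,"wy":0,"wz":0,"dx":0,"dy":0,"dz":0,"claw":1},
])

```text
t: 12.05
ee_pos: [0.5006, -0.2225, 0.1194]
eef_rot: [-0.652, 0.653, -0.271, 0.271]
wrist_force: [-5.9, -5.4, 7.2]
gripper_width: 0.179
```

```bash
python3 d.py .5002 -.2237 .118 45; python3 -c "
from h import *;s=monitor.get_state();print(s['gripper_width'],s['ft_torque'])"
```

```text
12.05 [-0.439  0.505  1.883 -0.002  0.753 -1.221] [ 0.5006 -0.2225  0.1194] [-5.9 -5.4  7.2]
(array([ 0.0013, -0.0022,  0.0008]), array([ 0.06,  0.14, -0.11]))
0.1792819503267939 [-0.73314469  0.91136203  0.01393865]
```

jog_arm([
  {"wx":0,"wy":0,"wz":0,"dx":0,"dy":0,"dz":-0.15,"claw":1},
  {"wx":0,"wy":0.12,"wz":0,"dx":0,"dy":0,"dz":-0.15,"claw":1},
  {"wx":0,"wy":0.26,"wz":0,"dx":0,"dy":0,"dz":-0.15,"claw":1},
  {"wx":0,"wy":0.4,"wz":0,"dx":0,"dy":0,"dz":-0.15,"claw":1},
  {"wx":0,"wy":0.54,"wz":0,"dx":0,"dy":0,"dz":-0.15,"claw":1},
])

```text
t: 12.55
ee_pos: [0.5009, -0.2225, 0.1194]
eef_rot: [0.556, -0.555, 0.437, -0.438]
wrist_force: [1.1, 3.6, 4.8]
gripper_width: 0.172
```

jog_arm([
  {"wx":0,"wy":0.14,"wz":0,"dx":0,"dy":0,"dz":0,"claw":1},
  {"wx":0,"wy":0.28,"wz":0,"dx":0,"dy":0,"dz":0,"claw":1},
  {"wx":0,"wy":0.42,"wz":0,"dx":0,"dy":0,"dz":0,"claw":1},
  {"wx":0,"wy":0.55,"wz":0,"dx":0,"dy":0,"dz":0,"claw":1},
  {"wx":0,"wy":0.55,"wz":0,"dx":0,"dy":0,"dz":0,"claw":1},
])

```text
t: 13.05
ee_pos: [0.5014, -0.2226, 0.1194]
eef_rot: [-0.418, 0.416, -0.57, 0.572]
wrist_force: [3.0, 4.2, 5.5]
gripper_width: 0.179
```

jog_arm([
  {"wx":0,"wy":0.14,"wz":0,"dx":0,"dy":0,"dz":0,"claw":1},
  {"wx":0,"wy":0.28,"wz":0,"dx":0,"dy":0,"dz":0,"claw":1},
  {"wx":0,"wy":0.42,"wz":0,"dx":0,"dy":0,"dz":0,"claw":1},
  {"wx":0,"wy":0.55,"wz":0,"dx":0,"dy":0,"dz":0,"claw":1},
  {"wx":0,"wy":0.55,"wz":0,"dx":0,"dy":0,"dz":0,"claw":1},
])

```text
t: 13.55
ee_pos: [0.5017, -0.2229, 0.1194]
eef_rot: [-0.248, 0.246, -0.662, 0.663]
wrist_force: [4.3, 3.2, 3.7]
gripper_width: 0.172
```

```bash
python3 d.py .5002 -.2237 .118 45
```

```text
13.55 [-4.400e-01  5.050e-01  1.883e+00  1.000e-03  7.490e-01  4.160e-01] [ 0.5017 -0.2229  0.1194] [4.3 3.2 3.7]
(array([-4.3000e-03, -1.6425e+00,  1.0000e-03]), array([ 0.17,  0.14, -0.04]))
```

jog_arm([
  {"wx":0,"wy":0,"wz":0,"dx":0,"dy":0,"dz":0,"claw":-0.4},
  {"wx":0,"wy":0,"wz":0,"dx":0,"dy":0,"dz":0,"claw":-0.4},
  {"wx":0,"wy":0,"wz":0,"dx":0,"dy":0,"dz":0,"claw":-0.4},
  {"wx":0,"wy":0,"wz":0,"dx":0,"dy":-3,"dz":0,"claw":-0.4},
  {"wx":0,"wy":0,"wz":0,"dx":0,"dy":-7,"dz":0,"claw":-0.4},
])

```text
t: 14.05
ee_pos: [0.4982, -0.222, 0.187]
eef_rot: [0.246, -0.249, 0.664, -0.661]
wrist_force: [2.1, -0.4, 0.4]
gripper_width: 0.7
```

```bash
python3 d.py .5255 -.0769 .18 350.6; python3 bub.py wrist
```

```text
14.05 [-0.441  0.399  1.852 -0.     0.896  0.415] [ 0.4982 -0.222   0.187 ] [ 2.1 -0.4  0.4]
(array([ 5.90e-03, -6.92e-01,  6.00e-04]), array([-11.58,   0.72,  -9.16]))
wrist None 14.1
```

jog_arm([
  {"wx":0,"wy":-0.14,"wz":0,"dx":-2.4,"dy":0,"dz":-1.9,"claw":1},
  {"wx":0,"wy":-0.28,"wz":0,"dx":-4.8,"dy":0,"dz":-3.8,"claw":1},
  {"wx":0,"wy":-0.42,"wz":0,"dx":-7.2,"dy":0,"dz":-5.7,"claw":1},
  {"wx":0,"wy":-0.56,"wz":0,"dx":-9.6,"dy":0,"dz":-7.6,"claw":1},
  {"wx":0,"wy":-0.69,"wz":0,"dx":-11.6,"dy":0,"dz":-9.2,"claw":1},
])

```text
t: 14.6
ee_pos: [0.5273, -0.0758, 0.1881]
eef_rot: [0.458, -0.459, 0.538, -0.538]
wrist_force: [0.5, 0.6, 0.3]
gripper_width: 0.001
```

jog_arm([
  {"wx":0,"wy":0,"wz":0,"dx":0,"dy":0,"dz":0,"claw":1},
  {"wx":0,"wy":0,"wz":0,"dx":0,"dy":0,"dz":0,"claw":1},
  {"wx":0,"wy":0,"wz":0,"dx":0,"dy":0,"dz":0,"claw":1},
  {"wx":0,"wy":0,"wz":0,"dx":0,"dy":0,"dz":0,"claw":1},
  {"wx":0,"wy":0,"wz":0,"dx":0,"dy":0,"dz":0,"claw":1},
])

```text
t: 15.1
ee_pos: [0.5273, -0.0779, 0.1883]
eef_rot: [0.456, -0.456, 0.54, -0.54]
wrist_force: [0.1, -0.9, 0.2]
gripper_width: -0.001
```

```bash
python3 d.py .5255 -.0769 .14 350.6; python3 bub.py wrist;  python3 -c "
from h import *
snap('wrist','wrist6')"
```

```text
15.1 [-0.169  0.379  1.882 -0.     0.881 -0.   ] [ 0.5273 -0.0779  0.1883] [ 0.1 -0.9  0.2]
(array([ 0.0001, -0.0046,  0.0001]), array([-0.07,  4.83, -0.19]))
wrist {'mm': np.float64(-12.16), 'vial': np.float64(80.2), 'bub_len': np.float64(22.3), 'px': (645, 1, [268.0, 104.0]), 'mid': array([0.5417, 0.0224, 0.115 ])} 15.15
```

View pics/wrist6.png

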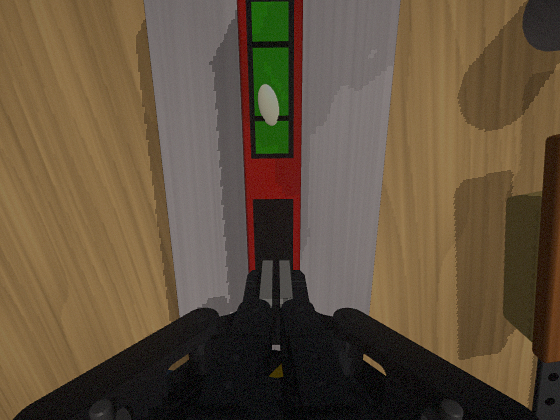

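The floating bubble is at −12.2 mm toward the knob, just what the pressed reading needs. Now pressing on the pad.

jog_arm([
  {"wx":0,"wy":-0.005,"wz":0,"dx":-0.1,"dy":2,"dz":-0.2,"claw":1},
  {"wx":0,"wy":-0.005,"wz":0,"dx":-0.1,"dy":3.5,"dz":-0.2,"claw":1},
  {"wx":0,"wy":-0.005,"wz":0,"dx":-0.1,"dy":4.3,"dz":-0.2,"claw":1},
  {"wx":0,"wy":-0.005,"wz":0,"dx":-0.1,"dy":4.6,"dz":-0.2,"claw":1},
  {"wx":0,"wy":-0.005,"wz":0,"dx":-0.1,"dy":4.6,"dz":-0.2,"claw":1},
])

```text
t: 15.7
ee_pos: [0.5256, -0.0759, 0.1422]
eef_rot: [0.458, -0.458, 0.539, -0.539]
wrist_force: [0.7, -0.1, -1.0]
gripper_width: 0.002
```

jog_arm([
  {"wx":0,"wy":0,"wz":0,"dx":0,"dy":0.1,"dz":0,"claw":1},
  {"wx":0,"wy":0,"wz":0,"dx":0,"dy":0.2,"dz":0,"claw":1},
  {"wx":0,"wy":0,"wz":0,"dx":0,"dy":0.2,"dz":0,"claw":1},
  {"wx":0,"wy":0,"wz":0,"dx":0,"dy":0.2,"dz":0,"claw":1},
])

```text
t: 16.1
ee_pos: [0.5258, -0.0758, 0.1406]
eef_rot: [-0.458, 0.458, -0.539, 0.539]
wrist_force: [0.4, 0.2, -0.6]
gripper_width: -0.002
```

jog_arm([
  {"wx":0,"wy":0,"wz":0,"dx":0,"dy":0.1,"dz":0,"claw":1},
  {"wx":0,"wy":0,"wz":0,"dx":0,"dy":0.2,"dz":0,"claw":1},
  {"wx":0,"wy":0,"wz":0,"dx":0,"dy":0.2,"dz":0,"claw":1},
])

```text
t: 16.4
ee_pos: [0.5257, -0.0758, 0.1384]
eef_rot: [-0.458, 0.458, -0.539, 0.539]
wrist_force: [0.7, 0.3, 1.7]
gripper_width: -0.005
```

jog_arm([
  {"wx":0,"wy":0,"wz":0,"dx":0,"dy":0.1,"dz":0,"claw":1},
  {"wx":0,"wy":0,"wz":0,"dx":0,"dy":0.2,"dz":0,"claw":1},
  {"wx":0,"wy":0,"wz":0,"dx":0,"dy":0.2,"dz":0,"claw":1},
])

```text
t: 16.7
ee_pos: [0.5257, -0.076, 0.1364]
eef_rot: [-0.458, 0.458, -0.539, 0.539]
wrist_force: [-0.7, -2.9, 3.2]
gripper_width: 0.007
```

jog_arm([
  {"wx":0,"wy":0,"wz":0,"dx":0,"dy":0.1,"dz":0,"claw":1},
  {"wx":0,"wy":0,"wz":0,"dx":0,"dy":0.15,"dz":0,"claw":1},
  {"wx":0,"wy":0,"wz":0,"dx":0,"dy":0.15,"dz":0,"claw":1},
])

```text
t: 17.0
ee_pos: [0.5258, -0.076, 0.1359]
eef_rot: [-0.458, 0.458, -0.539, 0.539]
wrist_force: [-4.2, -2.9, 14.2]
gripper_width: 0.0
```

jog_arm([
  {"wx":0,"wy":0,"wz":0,"dx":0,"dy":0.1,"dz":0,"claw":1},
  {"wx":0,"wy":0,"wz":0,"dx":0,"dy":0.1,"dz":0,"claw":1},
  {"wx":0,"wy":0,"wz":0,"dx":0,"dy":0.1,"dz":0,"claw":1},
])

```text
t: 17.3
ee_pos: [0.5258, -0.0761, 0.1356]
eef_rot: [-0.458, 0.458, -0.538, 0.539]
wrist_force: [-6.5, -2.0, 22.5]
gripper_width: -0.003
```

jog_arm([
  {"wx":0,"wy":0,"wz":0,"dx":0,"dy":-0.12,"dz":0,"claw":1},
  {"wx":0,"wy":0,"wz":0,"dx":0,"dy":-0.12,"dz":0,"claw":1},
  {"wx":0,"wy":0,"wz":0,"dx":0,"dy":-0.12,"dz":0,"claw":1},
])

```text
t: 17.6
ee_pos: [0.5258, -0.076, 0.1359]
eef_rot: [-0.458, 0.458, -0.539, 0.539]
wrist_force: [-3.6, -2.7, 11.4]
gripper_width: 0.004
```

jog_arm([
  {"wx":0,"wy":0,"wz":0,"dx":0,"dy":0,"dz":0,"claw":1},
  {"wx":0,"wy":0,"wz":0,"dx":0,"dy":0,"dz":0,"claw":1},
  {"wx":0,"wy":0,"wz":0,"dx":0,"dy":0,"dz":0,"claw":1},
  {"wx":0,"wy":0,"wz":0,"dx":0,"dy":0,"dz":0,"claw":1},
  {"wx":0,"wy":0,"wz":0,"dx":0,"dy":0,"dz":0,"claw":1},
])

```text
t: 18.1
ee_pos: [0.5258, -0.076, 0.1359]
eef_rot: [-0.458, 0.458, -0.539, 0.539]
wrist_force: [-3.7, -1.8, 13.0]
gripper_width: 0.001
```

jog_arm([
  {"wx":0,"wy":0,"wz":0,"dx":0,"dy":0,"dz":0,"claw":1},
  {"wx":0,"wy":0,"wz":0,"dx":0,"dy":0,"dz":0,"claw":1},
  {"wx":0,"wy":0,"wz":0,"dx":0,"dy":0,"dz":0,"claw":1},
  {"wx":0,"wy":0,"wz":0,"dx":0,"dy":0,"dz":0,"claw":1},
  {"wx":0,"wy":0,"wz":0,"dx":0,"dy":0,"dz":0,"claw":1},
])

```text
t: 18.6
ee_pos: [0.5258, -0.076, 0.1359]
eef_rot: [-0.458, 0.458, -0.539, 0.539]
wrist_force: [-3.4, -2.6, 12.9]
gripper_width: 0.001
```

jog_arm([
  {"wx":0,"wy":0,"wz":0,"dx":0,"dy":0,"dz":0,"claw":1},
  {"wx":0,"wy":0,"wz":0,"dx":0,"dy":0,"dz":0,"claw":1},
  {"wx":0,"wy":0,"wz":0,"dx":0,"dy":0,"dz":0,"claw":1},
  {"wx":0,"wy":0,"wz":0,"dx":0,"dy":0,"dz":0,"claw":1},
  {"wx":0,"wy":0,"wz":0,"dx":0,"dy":0,"dz":0,"claw":1},
])

```text
t: 19.1
ee_pos: [0.5258, -0.076, 0.1359]
eef_rot: [-0.458, 0.458, -0.539, 0.539]
wrist_force: [-3.7, -1.7, 12.1]
gripper_width: 0.002
```

```bash
python3 bub.py wrist top;  python3 -c "
from h import *
snap('wrist','wrist7'); snap('side','side7')"
```

```text
wrist {'mm': np.float64(6.66), 'vial': np.float64(67.5), 'bub_len': np.float64(23.1), 'px': (1325, 1, [267.4, 75.1]), 'mid': array([0.5405, 0.0119, 0.115 ])} 19.15
top {'mm': np.float64(-13.21), 'vial': np.float64(37.9), 'bub_len': np.float64(9.3), 'px': (15, 1, [265.1, 213.7]), 'mid': array([0.5447, 0.0396, 0.115 ])} 19.2
```

View pics/wrist7.png

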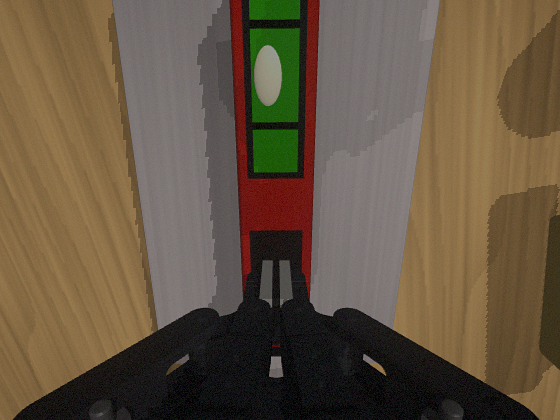

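Pressed at about 12.5 N, the bubble spans rows 44–107 between line faces at rows 29 and 122, so it is centred. The wrist script's 6.7 mm is wrong because the vial is cut off at the image edge; corrected, it is about 0.5 mm. Handing in.

Run:
```python
from h import *
from rig import workorder
for _ in range(4): c=cams.camera("wrist")
s=monitor.get_state(); print(s["t"],s["wrist_force"].round(1))
a,b=grab("side0")["image"].astype(int),grab("side7")["image"].astype(int)
g=(hsv(c)[...,1]<90)&(hsv(c)[...,2]>120); print(np.argwhere(g[30:121,255:295])[:,0].mean()+30)
print(workorder.job_done())
```

```text
19.5 [-4.3 -2.6 12.7]
74.81513260530421
the job is handed in; nothing more can be done
None
```

The job is done and handed in at 19.5 s; it gave no verdict. I laid the level upright and lengthwise on the shelf, vial towards the hinge, and let go. I then turned the knob 1.64 rad clockwise and finished pressing on the thumb pad with closed fingertips.

**Last checks**
- **Press:** downward force held at 12–13 N (12.7 N at hand-in), with about 5 N sideways. The fingertips stopped moving down and the force rose sharply, which fits the shelf being on its stop. I had no direct reading of the shelf's travel.
- **Bubble:** centre at row 75 in the wrist image, with the line faces at rows 29 and 122. It is between the lines, within about 1 mm of centre. It also moved about 12 mm from the unpressed reading of −12.2 mm, as it should.

**What disagreed or fell short**
- **Bubble script:** it printed 6.7 mm (wrist) and −13.2 mm (top) for the pressed bubble. Both are wrong: the vial was cut off at the edge of the wrist picture and partly hidden from above. I relied on the line positions instead.
- **Overshoot:** the press briefly reached about 22 N before I eased it back.
- **Bystanders:** I made no final before-and-after comparison. They were never gripped, and no unexpected contact forces showed.

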